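# Turn a shelf foot plate onto the stop of its drilling jig

## Task

Slide the notched foot plate along the jig board until its notch seats on the wooden peg, then, keeping the notch on the peg, turn the plate by pushing gently at the corner opposite the notch until its long edge bears on the brass stop screw, and hold it pressed there with about 10 N (one kilogram) for two seconds. Leave it bearing on peg and stop, and swing the wooden turn-button fully across over it. Be gentle, never pushing the plate with 20 N or more or lifting it, and leave the other things on the bench alone.

Things in the scene. Friction and masses are not known exactly. Their poses are not given: they have to be found in the camera images.
- jig: fixed plywood board 290 (x) x 320 (y) x 12 mm lying on the bench, reaching x -165 to 125, y -160 to 160 mm from its origin, which is on its underside; z up. Its frame (jig frame) is used below; its top is 12 mm above the bench
- peg: fixed round wooden peg, 16 mm in diameter, standing 26 mm above the board; origin on its axis at the board's top, at (-32, -62, 12) mm in the jig frame
- fence: fixed aluminium bar on the board, 25 (x) x 60 (y) x 10 mm tall, axes as the jig's; origin at the bottom middle of its face towards the plate, at (58, 25, 12) mm in the jig frame. It carries a round brass stop screw, 8 mm thick, 20 mm to +y of the origin, 5 mm above the board, standing out of the face along -x by an unmeasured 3 to 13 mm (set by hand, does not give)
- plate: loose flat aluminium plate 100 (x) x 160 (y) x 8 mm with a 26 x 26 mm square notch cut from one corner, on the board. Origin: underside, where the peg's axis comes when the peg touches both notch walls (x = 8, y = 8 mm). From it the plate reaches x -18 to 82, y -18 to 142; notch x, y -18 to 8. Home: origin on the peg's axis, edge x = 82 on the stop; turned within 0.05 rad of the jig
- plate_corner (a point): the plate's corner opposite the notch, half-way up, (82, 142, 4) mm in the plate's frame. Pushing the short end (y = 142) near here towards the peg turns the plate clockwise (seen from above), home, where this end stands 25 mm beyond the fence's end. The contacts are rigid, and where the stop stands must be felt
- plate_centre (a point): the plate's centre of mass, (35, 66, 4) mm in the plate's frame. 0.25 to 0.45 kg, board friction unknown (it takes 2 to 6 N to slide), too wide to grasp; screw holes are only marks. It starts turned 0.5 to 0.66 rad anticlockwise from home, notch 20 to 28 mm off the peg, mostly along the plate's own +y (2 to 14 mm along +x)
- button (a joint): wooden turn-button (bar 70 x 18 x 8 mm) on a vertical pivot on the fence, its top 19 mm above the board; it passes 3 mm over the plate. 0: along the fence, pointing to the jig's -y; grows clockwise seen from above; 1.571: points to the jig's -x, square across over the plate (end stop). Starts at -0.25 to 0.3. Stiff: needs about 2 N at the knob; stays where left
- button_pivot (a point): point on the turn-button's pivot axis, at the top of the bar (31 mm above the bench), at (70.5, 25, 31) mm in the jig frame
- button_knob (a point): centre of the upright wooden knob near the free end of the turn-button, 14 mm in diameter, 28 mm tall (31 to 59 mm above the bench), 50 mm from the pivot axis; push or pinch it from above
- screw_tray: bystander: small open cardboard tray 100 x 75 x 35 mm on the bench at the jig's -y side; origin under its centre
- driver: bystander: screwdriver lying on the bench at the jig's +y side
- bracket: bystander: steel angle bracket 90 x 30 x 64 mm standing on the bench beyond the jig, origin under its foot
Not all that is in view belongs to the job. Several things have the shape of the plate; the one meant has the colours described above.

How it is judged:
By the outcome, as a careful person would: the job done as asked, in the order asked, and still so for the second after the job is handed in, with the robot touching nothing.
It also fails if it takes over 72 s, if anything falls off the work surface, if the arm or the gripper's body presses on something with over 40 N, if the wrist force passes 120 N, or if a joint passes its speed limit or range.

## Robot

A 6-joint arm with a two-finger parallel gripper is mounted at the origin on the work surface. World frame = base frame: x ahead of the robot, y to its left, z up, the work surface at z = 0. Lengths are in m, angles in degrees, forces in N, time in s.
With the tool pointing down it reaches from about 0.35 to 0.8 m from the base axis. Payload 7.3 kg.
Tool frame: the origin (TCP) lies midway between the tips of the shut fingers; the grasp point (between the pads) lies 19 mm behind it; z points along the fingers, y is the line along which they close (so a half turn about z gives the same grasp; the last joint's range is limited). The gripper opens to 85 mm and grips with 20 to 120 N. Pads are 22 mm wide; open, the fingers measure 114 mm over their backs; the gripper's body (76 mm by 85 mm) begins 54 mm behind the grasp point. The pads swing forward as they close: fully open they stand 13 mm farther back than shut.
Start: joints at [64.973, 19.595, 87.324, -0, 73.075, -8.365], TCP at [0.151, 0.503, 0.231] pointing down, gripper open.
Joint ranges: [-145.02, 145.02], [-44.19, 115.74], [2.07, 154.8], [-57.11, 237.11], [16.16, 152.29], [-177.93, 177.93]. Speed limits (degrees/s): [147.25, 147.25, 180, 180, 180, 180].

## Interface

Orientations are given as [roll, pitch, yaw] about the fixed x, y, z axes, in that order (R = Rz(yaw) Ry(pitch) Rx(roll)).
In Python, from plant import env gives the robot as it stands. The module is installed in compiled form; this text tells all that it offers.
- The arm moves only by the tool jog_arm, never from a script. Its argument "deltas" is a list that holds one entry, the list of rows, each a list of 7 numbers: the shift along the tool's x, y, z in mm, then the turn, a rotation vector about the tool's x, y, z in rad, then the closure in counts, from 0 (fully open) to 255 (shut). A call has exactly 5 rows; each row shifts and turns the commanded pose from where the row before left it, along the tool's axes as they then stand; what a row does not reach is not made up. A row lasts 1/10 s, in which the tool goes at most 50 mm and 8.59 degrees, less where a joint would pass 70% of its speed; a pose out of reach is approached as far as the arm can. A call is refused whole if a number of a shift passes 50 or a number of a turn 0.15, either way. A call with a gripper value outside its range is refused whole. The fingers move at their own pace and stop on an object; the grip force is fixed at half the most. Time passes only in rows, so rows that do not move let the fingers close, or fill a call up. It gives the time, the measured TCP pose, the force, the opening and the grip force at its end, in the units of the state.
- env.observe(): the state, without advancing time (a new reading comes with each control period).
- env.snapshot(name): name is "side" or "top" or "wrist"; returns the picture (480x640x3 uint8, red, green, blue); there is no depth.
- env.get_calibration(name): a dict with "K" (3x3 intrinsics, pixels), "camera_from_world" (4x4, takes a point from world to camera coordinates); the wrist camera has in their place "mount" (4x4, takes a point from camera to tool coordinates, whose origin is the TCP and whose axes are the flange's). Camera axes: x right, y up, looking along -z (the intrinsics and any distortion apply to the point x, -y, -z); pixel columns grow to the right and rows downward; lengths in m; the calibration is good to about 2 mm. A picture is of the moment at which its call begins: read the wrist's pose just before it. get_calibration takes no time and is no camera call.
- env.hand_in(): hands the job in; it is judged then, once.
The state is a dict: "time": time; "joint_positions": joint angles; "joint_velocities": joint speeds; "tau": joint torques, N m; "position": TCP position; "tcp_rot": TCP orientation; "ft_force": force on the tool from outside, world axes, zero at the start; "wrist_torque": the same for the moment, N m; "gripper_width": finger opening in m; "grasp_force": force on a finger pad.
Only numpy, scipy, OpenCV 4.12 (cv2) and the standard library are available. Lean on these libraries where they do the work, as an engineer would, in place of code of your own. Each camera call takes 0.05 s, during which the arm holds its last target. There are 200 camera calls.

## Working session

There is one attempt and no reset: what is moved stays moved. The work goes in short steps, Python scripts to look and compute and a tool call to move; the robot and the scene stay as the last step left them, time stands still between calls to the robot, and variables do not carry over. Pictures are saved under pics/ and viewed, at most 10 in all, crops included, and the job is handed in when it is done.

Besides the shell and the picture viewer there is one more tool, called after ">>>" by a JSON object that holds its "fn" and its "kwargs". jog_arm: Moves the arm, as the interface text tells. Its arguments: {"type":"object","properties":{"deltas":{"type":"array"}},"required":["deltas"]}

```bash
mkdir -p pics
python3 - <<'E'
from plant import env
import cv2
for n in ("top","side"):
    cv2.imwrite(f"pics/{n}0.png",env.snapshot(n)[:,:,::-1])
    c=env.get_calibration(n);print({k:(v.round(4).tolist() if hasattr(v,'round') else v) for k,v in c.items()})
c=env.get_calibration("wrist");print(c)
print(env.observe())
E
```

```text
{'K': [[515.6981, 0.0, 314.3445], [0.0, 515.6981, 236.5338], [0.0, 0.0, 1.0]], 'camera_from_world': [[-0.0113, -0.9997, -0.0228, 0.0475], [0.986, -0.015, 0.166, -0.5401], [-0.1663, -0.0206, 0.9859, -1.0804], [0.0, 0.0, 0.0, 1.0]]}
{'K': [[572.6334, 0.0, 322.0074], [0.0, 572.6334, 241.7255], [0.0, 0.0, 1.0]], 'camera_from_world': [[0.8258, -0.5639, -0.0111, -0.4051], [0.3259, 0.4611, 0.8253, -0.2565], [-0.4603, -0.6851, 0.5645, -1.0469], [0.0, 0.0, 0.0, 1.0]]}
{'K': array([[370.29842811,   0.        , 319.11107407],
       [  0.        , 370.29842811, 238.9488009 ],
       [  0.        ,   0.        ,   1.        ]]), 'mount': array([[-5.48121772e-04,  9.60885822e-01,  2.76944284e-01,
         7.05927882e-02],
       [ 9.99999840e-01,  5.64932230e-04,  1.90880053e-05,
         3.22748530e-05],
       [-1.38113359e-04,  2.76944251e-01, -9.60885978e-01,
        -1.41675341e-01],
       [ 0.00000000e+00,  0.00000000e+00,  0.00000000e+00,
         1.00000000e+00]])}
{'time': 0.1, 'joint_positions': array([ 6.49720220e+01,  1.96307378e+01,  8.73711962e+01,  3.82535052e-04,
        7.30765440e+01, -8.36388927e+00]), 'joint_velocities': array([-0.11505579, -0.02063317, -0.11046215,  0.06645533, -0.00634264,
        0.09381838]), 'tau': array([ 2.25241471e-03, -4.34442973e+01, -2.46491700e+01, -4.46601689e-05,
        4.73255437e-03,  1.56936591e-05]), 'position': array([0.15035951, 0.50262981, 0.23071435]), 'tcp_rot': array([-1.79922410e+02, -1.17772920e-02,  1.63335792e+02]), 'ft_force': array([-0.56972693, -0.3788702 , -0.44377206]), 'wrist_torque': array([ 0.01091666, -0.04783028,  0.04625665]), 'grasp_force': 0.0, 'gripper_width': 0.08523835871659996}
```

View pics/top0.png

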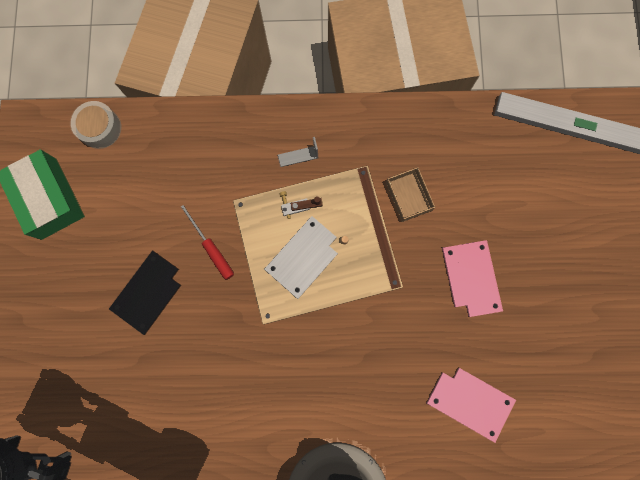

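View pics/side0.png

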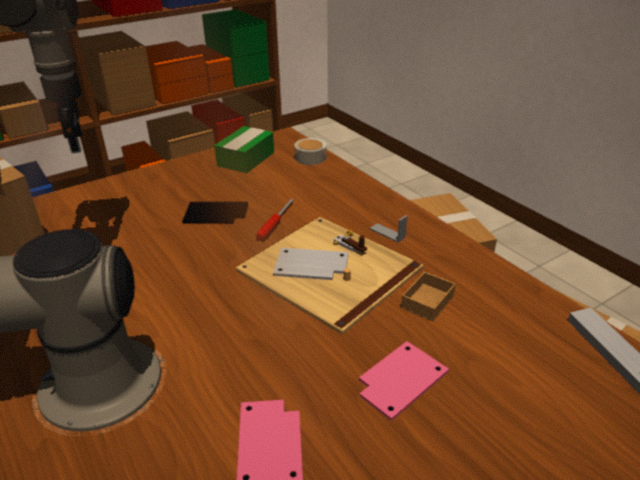

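The top picture shows four plate-shaped things: aluminium (303,257) on the board, black (145,292), pink (472,278) and pink (472,405). The aluminium one fits, since it is the only one coloured as described and the only one lying on the jig beside the peg (344,240). The side view agrees. I'll confirm it in an enlarged crop.

Run:
```python
import cv2
i=cv2.imread("pics/top0.png")[163:328,230:408]
cv2.imwrite("pics/crop0.png",cv2.resize(i,None,fx=3.6,fy=3.6,interpolation=cv2.INTER_CUBIC))
```

```text
(no output)
```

View pics/crop0.png

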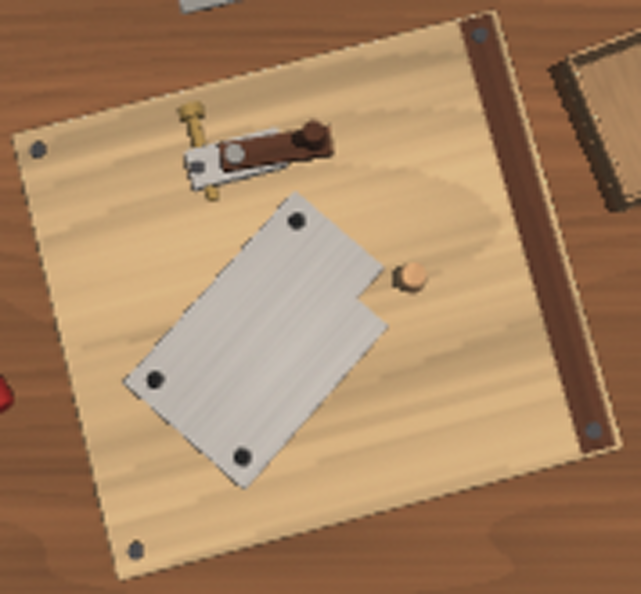

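The crop confirms it: an aluminium plate with three dark marks. Its notch is at (357,298) beside the peg (412,272), and its opposite corner is at (124,381). The stop tip is at (212,195) and the knob at (314,132). Next I'll fit the poses.

```bash
cat > h.py <<'E'
import numpy as np
from scipy.optimize import least_squares
def proj(c,P):
    T=c["camera_from_world"];p=np.c_[P,np.ones(len(P))]@T.T
    K=c["K"];return np.c_[K[0,0]*p[:,0]/-p[:,2]+K[0,2],K[1,1]*-p[:,1]/-p[:,2]+K[1,2]]
def R(a):return np.array([[np.cos(a),-np.sin(a)],[np.sin(a),np.cos(a)]])
def place(q,L,z):
    L=np.asarray(L,float);return np.c_[L[:,:2]@R(q[2]).T+q[:2],z*np.ones(len(L))]
def fit(c,L,z,px,q0):
    r=least_squares(lambda q:(proj(c,place(q,L,z))-px).ravel(),q0);return r.x,np.sqrt(np.mean(r.fun**2))
def ray(c,px,z):
    r=least_squares(lambda p:(proj(c,[[p[0],p[1],z]])-px).ravel(),[.5,0]);return r.x
PL=np.array([[82,142],[82,-18],[8,-18],[8,8],[-18,8],[-18,142]])/1000
JL=np.array([[125,160],[125,-160],[-165,-160],[-165,160]])/1000
E
python3 - <<'E'
from h import *; from plant import env
c=env.get_calibration("top")
f=lambda a:np.array(a)/3.6+[230,163]-0.36
j,e=fit(c,JL,.012,f([[14,133],[496,11],[621,447],[119,579]]),[.5,0,.2]);print("jig",j.round(4),e)
p,e2=fit(c,PL,.020,f([[124,381],[294,193],[383,268],[357,298],[388,326],[243,488]]),[.5,0,.8]);print("plate",p.round(4),e2)
tj=lambda w:((w-j[:2])@R(j[2])*1000).round(1)
peg=ray(c,f([412,270]),.038);print("peg",peg.round(4),tj(peg),"nom",place(j,[[-.032,-.062]],0)[0].round(4))
knob=ray(c,f([314,132]),.059);print("knob",knob.round(4),tj(knob))
print("stop tip",tj(ray(c,f([212,198]),.017)), "plate in jig",tj(p[:2]),p[2]-j[2])
print("pivot",place(j,[[.0705,.025]],0)[0].round(4))
print("plate corners jig",tj(place(p,PL,0)[:,:2]))
for o,pt in(("peg in plate",peg),): print(o,((pt-p[:2])@R(p[2])*1000).round(1))
print("tray",ray(c,[409,195],.035),"bracket",ray(c,[300,155],.03))
E
```

```text
jig [0.5521 0.0416 0.2405] 0.6345280937260819
plate [ 0.5247 -0.002   0.8344] 0.3301684375566664
peg [ 0.5385 -0.0247] [-29.  -61.2] nom [ 0.5358 -0.0262  0.    ]
knob [0.6208 0.0337] [ 64.8 -24.1]
stop tip [50.1 46.5] plate in jig [-37.  -35.8] 0.5938609247603279
pivot [0.6146 0.0827 0.    ]
plate corners jig [[ -48.5  127.7]
 [  41.    -4.9]
 [ -20.3  -46.3]
 [ -34.9  -24.7]
 [ -56.4  -39.3]
 [-131.4   71.8]]
peg in plate [ -7.6 -25.5]
tray [ 0.63300447 -0.17112949] bracket [0.73204108 0.07125108]
```

>>> {"fn": "jog_arm", "kwargs": {"deltas": [[[0, 0, 0, 0, 0, 0.089, 255], [0, 0, 0, 0, 0, 0.089, 255], [0, 0, 0, 0, 0, 0.089, 255], [0, 0, 0, 0, 0, 0.089, 255], [0, 0, 0, 0, 0, 0.089, 255]]]}}

```text
time: 0.6
position: [0.1504, 0.5027, 0.2309]
tcp_rot: [-179.9, 0.0, 137.6]
ft_force: [0.3, -0.8, 0.2]
gripper_width: 0.0122
grasp_force: 0.0
```

>>> {"fn": "jog_arm", "kwargs": {"deltas": [[[-20, 0, 3, 0, 0, 0, 255], [-30, -1, 3, 0, 0, 0, 255], [-30, -1, 3, 0, 0, 0, 255], [-30, -1, 3, 0, 0, 0, 255], [-30, -1, 3, 0, 0, 0, 255]]]}}

```text
time: 1.1
position: [0.2521, 0.405, 0.2159]
tcp_rot: [-180.0, 0.0, 137.9]
ft_force: [-0.4, -0.5, 0.5]
gripper_width: 0.0003
grasp_force: 0.0
```

>>> {"fn": "jog_arm", "kwargs": {"deltas": [[[-30, -1, 3, 0, 0, 0, 255], [-30, -1, 3, 0, 0, 0, 255], [-30, -1, 3, 0, 0, 0, 255], [-30, -1, 3, 0, 0, 0, 255], [-30, -1, 3, 0, 0, 0, 255]]]}}

```text
time: 1.6
position: [0.36, 0.3006, 0.2009]
tcp_rot: [-180.0, -0.0, 137.8]
ft_force: [0.5, -0.0, 0.4]
gripper_width: 0.0001
grasp_force: 0.0
```

>>> {"fn": "jog_arm", "kwargs": {"deltas": [[[-30, -1, 3, 0, 0, 0, 255], [-30, -1, 3, 0, 0, 0, 255], [-30, -1, 3, 0, 0, 0, 255], [-30, -1, 3, 0, 0, 0, 255], [-30, -1, 3, 0, 0, 0, 255]]]}}

```text
time: 2.1
position: [0.4679, 0.1962, 0.1859]
tcp_rot: [-180.0, -0.0, 137.8]
ft_force: [-0.1, 0.2, -0.3]
gripper_width: 0.0002
grasp_force: 0.0
```

```bash
cat >> h.py <<'E'
from scipy.spatial.transform import Rotation as Ro
def wcal(env):
    s=env.observe();c=env.get_calibration("wrist")
    T=np.eye(4);T[:3,:3]=Ro.from_euler("xyz",s["tcp_rot"],degrees=True).as_matrix();T[:3,3]=s["position"]
    return {"K":c["K"],"camera_from_world":np.linalg.inv(T@c["mount"])}
E
python3 - <<'E'
from h import *; from plant import env; import cv2,pickle
c=wcal(env);pickle.dump(c,open("w1.pkl","wb"));i=env.snapshot("wrist")
cv2.imwrite("pics/w1.png",i[:,:,::-1]);s=env.observe();print(s["position"],s["tcp_rot"],s["ft_force"],s["time"])
E
```

```text
[0.47083404 0.19349284 0.18540714] [-1.79968901e+02  1.19747096e-01  1.37732097e+02] [ 3.32299732 -3.2880783   0.77303607] 2.15
```

View pics/w1.png

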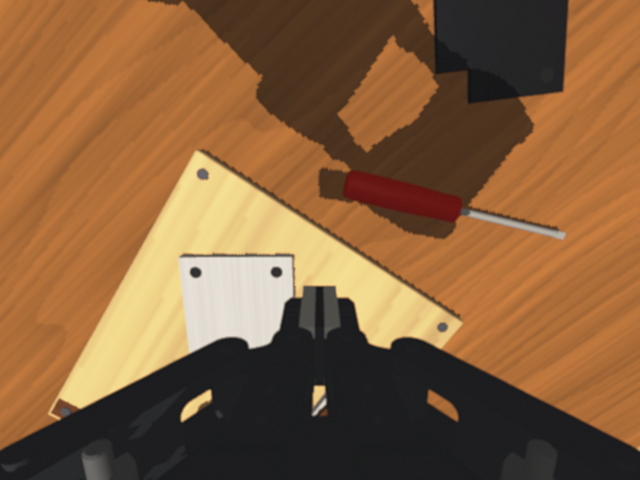

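The wrist view shows the plate's short end from (180,257) to (294,256), and the jig's +y edge from (200,151) to (461,321). I'll compare these with the top-camera fit.

Run:
```python
from h import *; from plant import env; import pickle
c=pickle.load(open("w1.pkl","rb"))
a=[ray(c,p,.020) for p in([180,256.5],[294,256])]
d=a[1]-a[0];print("short end",np.round(a,4),np.hypot(*d),"ang",np.arctan2(d[1],d[0]))
b=[ray(c,p,.012) for p in([200,151],[461,321])];d=b[1]-b[0];print("jig edge",np.round(b,4),np.hypot(*d),np.arctan2(d[1],d[0]))
j=[.5521,.0416,.2405];p=[.5247,-.002,.8344]
print(place(p,PL[[5,0]],0)[:,:2].round(4),place(j,JL[[3,0]],0)[:,:2].round(4))
s=env.observe();t=s["position"][:2];y=np.radians(s["tcp_rot"][2])
for n,q in(("A x-push",[.104,.066]),):
    w=place(p,[q],0)[0,:2]-t;print(n,(w@R(y))*[1000,-1000],s["position"][2],s["ft_force"])
```

```text
short end [[0.411  0.083 ]
 [0.4778 0.1573]] 0.09991822452794334 ang 0.8390681218888197
jig edge [[0.3601 0.1603]
 [0.6329 0.2277]] 0.28104965420427624 0.24246431993045642
[[0.4074 0.08  ]
 [0.4746 0.1541]] [[0.3537 0.1577]
 [0.6354 0.2268]]
A x-push [-105.21235857   -4.52318824] 0.18540713901419248 [ 3.32299732 -3.2880783   0.77303607]
```

>>> {"fn": "jog_arm", "kwargs": {"deltas": [[[-21, -0.5, 10, 0, 0, 0, 255], [-21, -0.5, 10, 0, 0, 0, 255], [-21, -0.5, 10, 0, 0, 0, 255], [-21, -0.5, 10, 0, 0, 0, 255], [-21, -0.5, 10, 0, 0, 0, 255]]]}}

```text
time: 2.65
position: [0.5437, 0.1244, 0.1355]
tcp_rot: [-180.0, -0.0, 137.8]
ft_force: [0.3, -0.1, 0.3]
gripper_width: -0.0
grasp_force: 0.0
```

>>> {"fn": "jog_arm", "kwargs": {"deltas": [[[0, 0, 25, 0, 0, 0, 255], [0, 0, 25, 0, 0, 0, 255], [0, 0, 20, 0, 0, 0, 255], [0, 0, 15, 0, 0, 0, 255], [0, 0, 10, 0, 0, 0, 255]]]}}

```text
time: 3.15
position: [0.5426, 0.125, 0.0397]
tcp_rot: [-179.9, -0.1, 137.8]
ft_force: [-0.8, 0.0, -0.2]
gripper_width: -0.0002
grasp_force: 0.0
```

>>> {"fn": "jog_arm", "kwargs": {"deltas": [[[0, 0, 8, 0, 0, 0, 255], [0, 0, 6, 0, 0, 0, 255], [0, 0, 5, 0, 0, 0, 255], [0, 0, 3, 0, 0, 0, 255], [0, 0, 2, 0, 0, 0, 255]]]}}

```text
time: 3.65
position: [0.5436, 0.125, 0.0174]
tcp_rot: [180.0, 0.0, 137.8]
ft_force: [-0.0, 0.6, -0.5]
gripper_width: 0.0002
grasp_force: 0.0
```

>>> {"fn": "jog_arm", "kwargs": {"deltas": [[[0, 0, 0, 0, 0, 0, 255], [0, 0, 0, 0, 0, 0, 255], [0, 0, 0, 0, 0, 0, 255], [0, 0, 0, 0, 0, 0, 255], [0, 0, 0, 0, 0, 0, 255]]]}}

```text
time: 4.15
position: [0.5435, 0.125, 0.0174]
tcp_rot: [180.0, 0.0, 137.8]
ft_force: [0.1, -0.1, -0.4]
gripper_width: -0.0
grasp_force: 0.0
```

>>> {"fn": "jog_arm", "kwargs": {"deltas": [[[0, 0, 1.4, 0, 0, 0, 255], [0, -1, 1, 0, 0, 0, 255], [0, -1, 0, 0, 0, 0, 255], [0, -1, 0, 0, 0, 0, 255], [0, -1, 0, 0, 0, 0, 255]]]}}

```text
time: 4.65
position: [0.5407, 0.1219, 0.0149]
tcp_rot: [180.0, -0.0, 137.8]
ft_force: [0.7, -0.1, 0.2]
gripper_width: 0.0001
grasp_force: 0.0
```

>>> {"fn": "jog_arm", "kwargs": {"deltas": [[[0, -0.6, 0, 0, 0, 0, 255], [0, -0.6, 0, 0, 0, 0, 255], [0, -0.6, 0, 0, 0, 0, 255], [0, -0.6, 0, 0, 0, 0, 255], [0, -0.6, 0, 0, 0, 0, 255]]]}}

```text
time: 5.15
position: [0.5387, 0.1198, 0.0149]
tcp_rot: [180.0, -0.0, 137.8]
ft_force: [0.4, 0.4, -0.4]
gripper_width: 0.0001
grasp_force: 0.0
```

>>> {"fn": "jog_arm", "kwargs": {"deltas": [[[0, -0.6, 0, 0, 0, 0, 255], [0, -0.6, 0, 0, 0, 0, 255], [0, -0.6, 0, 0, 0, 0, 255], [0, -0.6, 0, 0, 0, 0, 255], [0, -0.6, 0, 0, 0, 0, 255]]]}}

```text
time: 5.65
position: [0.5367, 0.1175, 0.0149]
tcp_rot: [180.0, -0.0, 137.8]
ft_force: [-0.0, -0.1, -0.1]
gripper_width: 0.0
grasp_force: 0.0
```

>>> {"fn": "jog_arm", "kwargs": {"deltas": [[[0, -0.8, 0, 0, 0, 0, 255], [0, -0.8, 0, 0, 0, 0, 255], [0, -0.8, 0, 0, 0, 0, 255], [0, -0.8, 0, 0, 0, 0, 255], [0, -0.8, 0, 0, 0, 0, 255]]]}}

```text
time: 6.15
position: [0.534, 0.1146, 0.0149]
tcp_rot: [180.0, -0.0, 137.8]
ft_force: [-0.8, 0.0, -0.1]
gripper_width: 0.0002
grasp_force: 0.0
```

>>> {"fn": "jog_arm", "kwargs": {"deltas": [[[0, -0.6, 0, 0, 0, 0, 255], [0, -0.6, 0, 0, 0, 0, 255], [0, -0.6, 0, 0, 0, 0, 255], [0, -0.6, 0, 0, 0, 0, 255], [0, -0.6, 0, 0, 0, 0, 255]]]}}

```text
time: 6.65
position: [0.5322, 0.1124, 0.0149]
tcp_rot: [180.0, 0.0, 137.8]
ft_force: [0.6, 1.1, -0.4]
gripper_width: -0.0
grasp_force: 0.7
```

>>> {"fn": "jog_arm", "kwargs": {"deltas": [[[0, -0.6, 0, 0, 0, 0, 255], [0, -0.6, 0, 0, 0, 0, 255], [0, -0.6, 0, 0, 0, 0, 255], [0, -0.6, 0, 0, 0, 0, 255], [0, -0.6, 0, 0, 0, 0, 255]]]}}

```text
time: 7.15
position: [0.5301, 0.1101, 0.0149]
tcp_rot: [180.0, 0.0, 137.8]
ft_force: [0.5, 0.8, -0.2]
gripper_width: 0.0005
grasp_force: 0.7
```

>>> {"fn": "jog_arm", "kwargs": {"deltas": [[[0, -0.6, 0, 0, 0, 0, 255], [0, -0.6, 0, 0, 0, 0, 255], [0, -0.6, 0, 0, 0, 0, 255], [0, -0.6, 0, 0, 0, 0, 255], [0, 0, 0, 0, 0, 0, 255]]]}}

```text
time: 7.65
position: [0.5284, 0.1083, 0.0149]
tcp_rot: [-180.0, -0.0, 137.8]
ft_force: [0.4, 1.0, -0.3]
gripper_width: 0.0001
grasp_force: 0.5
```

Run:
```python
from plant import env; import cv2
i=env.snapshot("top")[:,:,::-1][163:328,230:408]
cv2.imwrite("pics/crop1.png",cv2.resize(i,None,fx=3.6,fy=3.6,interpolation=cv2.INTER_CUBIC))
```

```text
(no output)
```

View pics/crop1.png

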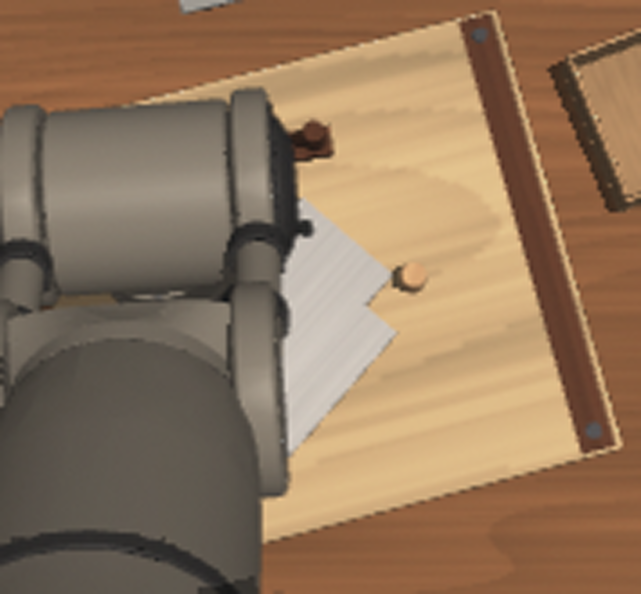

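The plate has slid about 6 mm along its own -x: the notch corner is now at (368,306) and the peg at (412,272). Next I go round to the short end.

>>> {"fn": "jog_arm", "kwargs": {"deltas": [[[0, 5, 0, 0, 0, 0, 255], [0, 0, -15, 0, 0, 0, 255], [0, 0, -20, 0, 0, 0, 255], [20, 0, 0, 0, 0, 0, 255], [22, -20, 0, 0, 0, 0, 255]]]}}

```text
time: 8.2
position: [0.489, 0.1264, 0.0507]
tcp_rot: [179.8, 0.1, 137.9]
ft_force: [-0.7, 0.7, 0.7]
gripper_width: 0.0001
grasp_force: 0.0
```

>>> {"fn": "jog_arm", "kwargs": {"deltas": [[[22, -20, 0, 0, 0, 0, 255], [22, -20, 0, 0, 0, 0, 255], [5, 0, 5, 0, 0, 0, 255], [0, 0, 10, 0, 0, 0, 255], [0, 0, 10, 0, 0, 0, 255]]]}}

```text
time: 8.7
position: [0.4255, 0.1289, 0.0244]
tcp_rot: [179.9, 0.1, 137.9]
ft_force: [-0.1, 0.6, 0.1]
gripper_width: -0.0004
grasp_force: 0.0
```

>>> {"fn": "jog_arm", "kwargs": {"deltas": [[[0, 0, 6, 0, 0, 0, 255], [0, 0, 3, 0, 0, 0, 255], [0, 0, 1, 0, 0, 0, 255], [0, 0, 0, 0, 0, 0, 255], [0, 0, 0, 0, 0, 0, 255]]]}}

```text
time: 9.2
position: [0.4243, 0.1287, 0.0151]
tcp_rot: [180.0, 0.0, 137.8]
ft_force: [-0.2, 1.4, 0.7]
gripper_width: -0.0001
grasp_force: 0.0
```

Run:
```python
from h import *; from plant import env; import cv2,pickle
c=wcal(env);i=env.snapshot("wrist");pickle.dump(c,open("w2.pkl","wb"));cv2.imwrite("pics/w2.png",i[:,:,::-1])
s=env.observe();p=[.5247,-.002,.8344];print(s["position"],(s["position"][:2]-p[:2])@R(p[2])*1000,s["ft_force"])
```

```text
[0.42433274 0.12866157 0.01512868] [ 29.39743232 162.11669458] [-0.52928389 -0.1575208   0.14685431]
```

View pics/w2.png

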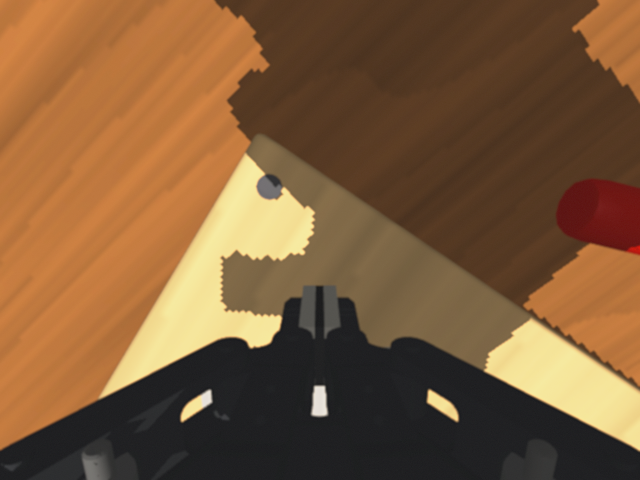

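The wrist view shows only the board's corner (262,137); the plate is hidden behind the fingers. I'll approach by force.

>>> {"fn": "jog_arm", "kwargs": {"deltas": [[[-1.5, 0, 0, 0, 0, 0, 255], [-1.5, 0, 0, 0, 0, 0, 255], [-1.5, 0, 0, 0, 0, 0, 255], [-1.5, 0, 0, 0, 0, 0, 255], [-1, 0, 0, 0, 0, 0, 255]]]}}

```text
time: 9.75
position: [0.4294, 0.1239, 0.0149]
tcp_rot: [180.0, 0.0, 137.8]
ft_force: [-0.5, 0.5, 0.0]
gripper_width: 0.0001
grasp_force: 0.0
```

>>> {"fn": "jog_arm", "kwargs": {"deltas": [[[-0.8, 0, 0, 0, 0, 0, 255], [-0.8, 0, 0, 0, 0, 0, 255], [-0.8, 0, 0, 0, 0, 0, 255], [-0.8, 0, 0, 0, 0, 0, 255], [-0.8, 0, 0, 0, 0, 0, 255]]]}}

```text
time: 10.25
position: [0.4322, 0.1213, 0.0149]
tcp_rot: [180.0, -0.0, 137.8]
ft_force: [0.2, -0.2, 0.4]
gripper_width: -0.0
grasp_force: 0.0
```

>>> {"fn": "jog_arm", "kwargs": {"deltas": [[[-0.8, 0, 0, 0, 0, 0, 255], [-0.8, 0, 0, 0, 0, 0, 255], [-0.8, 0, 0, 0, 0, 0, 255], [-0.8, 0, 0, 0, 0, 0, 255], [-0.8, 0, 0, 0, 0, 0, 255]]]}}

```text
time: 10.75
position: [0.4351, 0.1186, 0.0148]
tcp_rot: [-180.0, -0.0, 137.8]
ft_force: [-2.0, 1.4, 1.1]
gripper_width: 0.0003
grasp_force: 1.1
```

>>> {"fn": "jog_arm", "kwargs": {"deltas": [[[-0.8, 0, 0, 0, 0, 0, 255], [-0.8, 0, 0, 0, 0, 0, 255], [-0.8, 0, 0, 0, 0, 0, 255], [-0.8, 0, 0, 0, 0, 0, 255], [-0.8, 0, 0, 0, 0, 0, 255]]]}}

```text
time: 11.25
position: [0.4382, 0.1159, 0.0149]
tcp_rot: [180.0, -0.0, 137.8]
ft_force: [-1.8, 1.7, 0.2]
gripper_width: 0.0004
grasp_force: 0.9
```

>>> {"fn": "jog_arm", "kwargs": {"deltas": [[[-1.2, 0, 0, 0, 0, 0, 255], [-1.2, 0, 0, 0, 0, 0, 255], [-1.2, 0, 0, 0, 0, 0, 255], [-1.2, 0, 0, 0, 0, 0, 255], [-1.2, 0, 0, 0, 0, 0, 255]]]}}

```text
time: 11.75
position: [0.4427, 0.1118, 0.0149]
tcp_rot: [180.0, 0.0, 137.8]
ft_force: [-1.9, 2.4, -0.1]
gripper_width: 0.0003
grasp_force: 0.8
```

>>> {"fn": "jog_arm", "kwargs": {"deltas": [[[-1.2, 0, 0, 0, 0, 0, 255], [-1.2, 0, 0, 0, 0, 0, 255], [-1.2, 0, 0, 0, 0, 0, 255], [-1, 0, 0, 0, 0, 0, 255], [-1, 0, 0, 0, 0, 0, 255]]]}}

```text
time: 12.25
position: [0.4468, 0.1081, 0.0149]
tcp_rot: [180.0, -0.0, 137.8]
ft_force: [-0.5, 0.7, -0.3]
gripper_width: -0.0001
grasp_force: 0.8
```

Run:
```python
from plant import env; import cv2
s=env.observe();print(s["position"],s["ft_force"],s["wrist_torque"])
i=env.snapshot("top")[:,:,::-1][190:310,250:400]
cv2.imwrite("pics/crop2.png",cv2.resize(i,None,fx=4,fy=4,interpolation=cv2.INTER_CUBIC))
```

```text
[0.44677934 0.10806193 0.01488769] [-0.54642545  0.66134277 -0.27569603] [ 0.17609779  0.14167226 -0.05596012]
```

View pics/crop2.png

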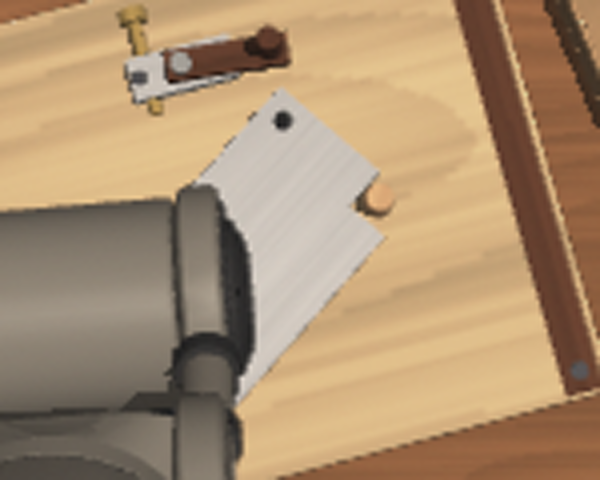

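The peg (378,198) is now inside the notch, with the notch corner at (354,206). I'll measure what remains.

Run:
```python
from h import *; from plant import env
c=env.get_calibration("top")
f=lambda a:np.array(a)/4+[250,190]-0.37
p,e=fit(c,PL[1:5],.020,f([[279,88],[380,175],[354,206],[384,237]]),[.53,-.01,.83]);print(p.round(4),e)
peg=ray(c,f([380,196]),.038);print(peg)
for w in(peg,np.array([.5385,-.0247]),np.array([.5358,-.0262])):print(((w-p[:2])@R(p[2])*1000).round(1))
t=env.observe()["position"][:2];print("tcp in plate",((t-p[:2])@R(p[2])*1000).round(1))
```

```text
[ 0.5337 -0.0212  0.8479] 0.46339608125635734
[ 0.53629576 -0.02586007]
[-1.8 -5. ]
[ 0.6 -5.9]
[-2.4 -4.9]
tcp in plate [ 39.5 150.6]
```

>>> {"fn": "jog_arm", "kwargs": {"deltas": [[[-0.8, 0, 0, 0, 0, 0, 255], [-0.8, 0, 0, 0, 0, 0, 255], [-0.8, 0, 0, 0, 0, 0, 255], [-0.5, 0, 0, 0, 0, 0, 255], [0, 0, 0, 0, 0, 0, 255]]]}}

```text
time: 12.8
position: [0.449, 0.1061, 0.0149]
tcp_rot: [180.0, 0.0, 137.8]
ft_force: [-1.7, 0.0, -1.5]
gripper_width: 0.0001
grasp_force: 0.5
```

>>> {"fn": "jog_arm", "kwargs": {"deltas": [[[-0.3, 0, 0, 0, 0, 0, 255], [-0.3, 0, 0, 0, 0, 0, 255], [-0.3, 0, 0, 0, 0, 0, 255], [-0.3, 0, 0, 0, 0, 0, 255], [0, 0, 0, 0, 0, 0, 255]]]}}

```text
time: 13.3
position: [0.4498, 0.1054, 0.0149]
tcp_rot: [180.0, 0.0, 137.8]
ft_force: [-1.2, 0.6, -0.1]
gripper_width: 0.0
grasp_force: 0.7
```

>>> {"fn": "jog_arm", "kwargs": {"deltas": [[[-0.3, 0, 0, 0, 0, 0, 255], [-0.3, 0, 0, 0, 0, 0, 255], [-0.3, 0, 0, 0, 0, 0, 255], [0, 0, 0, 0, 0, 0, 255], [0, 0, 0, 0, 0, 0, 255]]]}}

```text
time: 13.8
position: [0.4501, 0.105, 0.0149]
tcp_rot: [-180.0, -0.0, 137.8]
ft_force: [-3.3, 4.8, 1.8]
gripper_width: 0.0002
grasp_force: 2.5
```

>>> {"fn": "jog_arm", "kwargs": {"deltas": [[[-0.3, 0, 0, 0, 0, 0, 255], [-0.3, 0, 0, 0, 0, 0, 255], [-0.2, 0, 0, 0, 0, 0, 255], [0, 0, 0, 0, 0, 0, 255], [0, 0, 0, 0, 0, 0, 255]]]}}

```text
time: 14.3
position: [0.4502, 0.1048, 0.0148]
tcp_rot: [-180.0, -0.1, 137.8]
ft_force: [-3.8, 6.7, 3.4]
gripper_width: 0.0001
grasp_force: 4.0
```

>>> {"fn": "jog_arm", "kwargs": {"deltas": [[[4, 0, 0, 0, 0, 0, 255], [4, 0, -15, 0, 0, 0, 255], [0, 10, -20, 0, 0, 0, 255], [-5, 20, 0, 0, 0, 0, 255], [-20, 22, 0, 0, 0, 0, 255]]]}}

```text
time: 14.8
position: [0.4989, 0.132, 0.0508]
tcp_rot: [179.9, 0.1, 137.9]
ft_force: [0.6, -0.3, 1.1]
gripper_width: 0.0004
grasp_force: 0.0
```

>>> {"fn": "jog_arm", "kwargs": {"deltas": [[[-25, 8, 0, 0, 0, 0, 255], [-25, 0, 0, 0, 0, 0, 255], [-20, 0, 0, 0, 0, 0, 255], [-4, 0, 5, 0, 0, 0, 255], [0, 0, 10, 0, 0, 0, 255]]]}}

```text
time: 15.3
position: [0.5594, 0.0872, 0.0348]
tcp_rot: [179.9, 0.1, 137.8]
ft_force: [-0.4, -0.0, -0.5]
gripper_width: -0.0
grasp_force: 0.0
```

>>> {"fn": "jog_arm", "kwargs": {"deltas": [[[0, 0, 10, 0, 0, 0, 255], [0, 0, 6, 0, 0, 0, 255], [0, 0, 3, 0, 0, 0, 255], [0, 0, 1, 0, 0, 0, 255], [0, 0, 0, 0, 0, 0, 255]]]}}

```text
time: 15.8
position: [0.5587, 0.0879, 0.0149]
tcp_rot: [180.0, 0.0, 137.9]
ft_force: [0.5, 0.2, 0.3]
gripper_width: -0.0003
grasp_force: 0.0
```

>>> {"fn": "jog_arm", "kwargs": {"deltas": [[[0, -1.2, 0, 0, 0, 0, 255], [0, -1.2, 0, 0, 0, 0, 255], [0, -1.2, 0, 0, 0, 0, 255], [0, -1.2, 0, 0, 0, 0, 255], [0, -0.8, 0, 0, 0, 0, 255]]]}}

```text
time: 16.3
position: [0.5551, 0.0835, 0.015]
tcp_rot: [180.0, 0.0, 137.8]
ft_force: [2.2, 1.3, -0.1]
gripper_width: 0.0004
grasp_force: 0.8
```

>>> {"fn": "jog_arm", "kwargs": {"deltas": [[[0, -0.5, 0, 0, 0, 0, 255], [0, -0.5, 0, 0, 0, 0, 255], [0, -0.5, 0, 0, 0, 0, 255], [0, -0.3, 0, 0, 0, 0, 255], [0, 0, 0, 0, 0, 0, 255]]]}}

```text
time: 16.8
position: [0.554, 0.0822, 0.015]
tcp_rot: [180.0, 0.0, 137.8]
ft_force: [1.2, 0.9, -0.0]
gripper_width: 0.0001
grasp_force: 0.9
```

>>> {"fn": "jog_arm", "kwargs": {"deltas": [[[0, -0.3, 0, 0, 0, 0, 255], [0, -0.3, 0, 0, 0, 0, 255], [0, -0.3, 0, 0, 0, 0, 255], [0, -0.2, 0, 0, 0, 0, 255], [0, 0, 0, 0, 0, 0, 255]]]}}

```text
time: 17.3
position: [0.5532, 0.0815, 0.015]
tcp_rot: [180.0, 0.0, 137.8]
ft_force: [2.3, 2.8, 1.0]
gripper_width: 0.0
grasp_force: 1.9
```

>>> {"fn": "jog_arm", "kwargs": {"deltas": [[[0, -0.3, 0, 0, 0, 0, 255], [0, -0.3, 0, 0, 0, 0, 255], [0, -0.2, 0, 0, 0, 0, 255], [0, 0, 0, 0, 0, 0, 255], [0, 0, 0, 0, 0, 0, 255]]]}}

```text
time: 17.8
position: [0.5527, 0.0814, 0.015]
tcp_rot: [179.9, -0.0, 137.8]
ft_force: [2.7, 5.1, 1.1]
gripper_width: -0.0001
grasp_force: 3.0
```

Run:
```python
from plant import env; import cv2
s=env.observe();print(s["position"],s["ft_force"],s["wrist_torque"])
i=env.snapshot("top")[:,:,::-1][190:310,250:400]
cv2.imwrite("pics/crop3.png",cv2.resize(i,None,fx=5,fy=5,interpolation=cv2.INTER_CUBIC))
```

```text
[0.55268775 0.08141825 0.0149842 ] [2.67811596 5.08236658 1.12429508] [ 1.02432478 -0.40540572  0.00213718]
```

View pics/crop3.png

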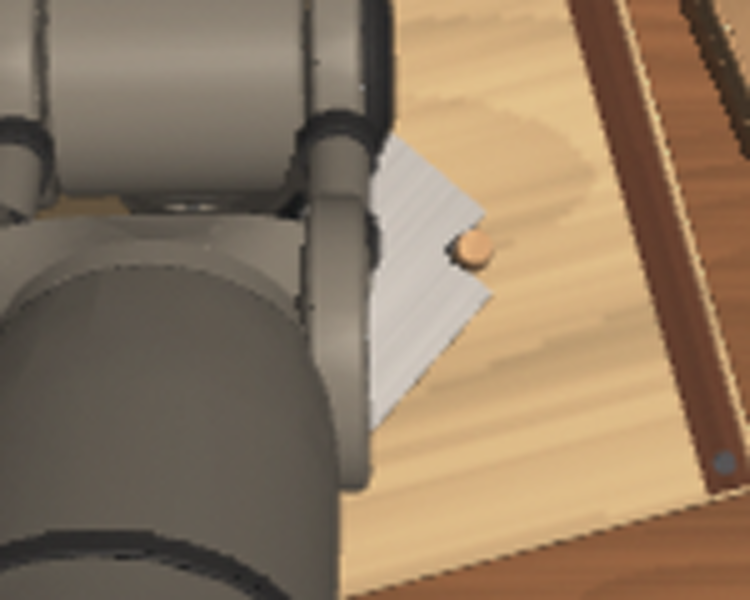

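The peg (473,250) now sits against both notch walls, so the plate is seated. I'll go round to the short end near the corner.

>>> {"fn": "jog_arm", "kwargs": {"deltas": [[[0, 4, 0, 0, 0, 0, 255], [0, 5, 0, 0, 0, 0, 255], [20, 0, 0, 0, 0, 0, 255], [25, 0, 0, 0, 0, 0, 255], [25, 0, 0, 0, 0, 0, 255]]]}}

```text
time: 18.35
position: [0.5058, 0.1345, 0.0145]
tcp_rot: [-179.9, -0.0, 137.8]
ft_force: [0.6, 0.3, 0.4]
gripper_width: 0.0002
grasp_force: 0.0
```

>>> {"fn": "jog_arm", "kwargs": {"deltas": [[[22, 0, 0, 0, 0, 0, 255], [8, 0, 0, 0, 0, 0, 255], [0, -12, 0, 0, 0, 0, 255], [0, -12, 0, 0, 0, 0, 255], [0, -5, 0, 0, 0, 0, 255]]]}}

```text
time: 18.85
position: [0.4643, 0.1314, 0.0148]
tcp_rot: [-179.9, -0.0, 137.8]
ft_force: [0.1, 0.0, -0.6]
gripper_width: -0.0002
grasp_force: 0.0
```

>>> {"fn": "jog_arm", "kwargs": {"deltas": [[[0, 0, 0, 0, 0, 0, 255], [-1, 0, 0, 0, 0, 0, 255], [-1, 0, 0, 0, 0, 0, 255], [-0.5, 0, 0, 0, 0, 0, 255], [0, 0, 0, 0, 0, 0, 255]]]}}

```text
time: 19.35
position: [0.4671, 0.1314, 0.0149]
tcp_rot: [180.0, 0.0, 137.8]
ft_force: [-0.0, 0.3, 0.3]
gripper_width: 0.0002
grasp_force: 0.0
```

>>> {"fn": "jog_arm", "kwargs": {"deltas": [[[-1.2, 0, 0, 0, 0, 0, 255], [-1.2, 0, 0, 0, 0, 0, 255], [-1, 0, 0, 0, 0, 0, 255], [-0.6, 0, 0, 0, 0, 0, 255], [0, 0, 0, 0, 0, 0, 255]]]}}

```text
time: 19.85
position: [0.4699, 0.1286, 0.0149]
tcp_rot: [180.0, 0.0, 137.8]
ft_force: [0.3, 0.6, 0.1]
gripper_width: 0.0003
grasp_force: 0.0
```

>>> {"fn": "jog_arm", "kwargs": {"deltas": [[[-0.4, 0, 0, 0, 0, 0, 255], [-0.4, 0, 0, 0, 0, 0, 255], [-0.3, 0, 0, 0, 0, 0, 255], [0, 0, 0, 0, 0, 0, 255], [0, 0, 0, 0, 0, 0, 255]]]}}

```text
time: 20.35
position: [0.4703, 0.1281, 0.0149]
tcp_rot: [-180.0, -0.0, 137.8]
ft_force: [-1.3, 1.9, 1.7]
gripper_width: -0.0002
grasp_force: 1.5
```

>>> {"fn": "jog_arm", "kwargs": {"deltas": [[[-0.8, 1.5, 0, 0, 0, 0.01, 255], [-0.8, 1.5, 0, 0, 0, 0.01, 255], [-0.8, 1.5, 0, 0, 0, 0.01, 255], [-0.75, 1.5, 0, 0, 0, 0.01, 255], [-0.7, 1.5, 0, 0, 0, 0.01, 255]]]}}

```text
time: 20.85
position: [0.478, 0.1312, 0.0148]
tcp_rot: [-180.0, -0.1, 134.9]
ft_force: [-4.7, 4.1, 2.7]
gripper_width: 0.0002
grasp_force: 3.1
```

>>> {"fn": "jog_arm", "kwargs": {"deltas": [[[-0.7, 1.5, 0, 0, 0, 0.01, 255], [-0.7, 1.5, 0, 0, 0, 0.01, 255], [-0.7, 1.5, 0, 0, 0, 0.01, 255], [-0.7, 1.5, 0, 0, 0, 0.01, 255], [-0.7, 1.5, 0, 0, 0, 0.01, 255]]]}}

```text
time: 21.35
position: [0.4858, 0.134, 0.0148]
tcp_rot: [-180.0, -0.1, 132.1]
ft_force: [-3.9, 5.7, 1.9]
gripper_width: -0.0004
grasp_force: 3.3
```

>>> {"fn": "jog_arm", "kwargs": {"deltas": [[[-0.7, 1.5, 0, 0, 0, 0.01, 255], [-0.7, 1.5, 0, 0, 0, 0.01, 255], [-0.7, 1.5, 0, 0, 0, 0.01, 255], [-0.7, 1.5, 0, 0, 0, 0.01, 255], [-0.7, 1.5, 0, 0, 0, 0.01, 255]]]}}

```text
time: 21.85
position: [0.4939, 0.1364, 0.0148]
tcp_rot: [-180.0, -0.1, 129.2]
ft_force: [-3.9, 6.3, 3.1]
gripper_width: 0.0001
grasp_force: 3.5
```

>>> {"fn": "jog_arm", "kwargs": {"deltas": [[[-0.7, 1.5, 0, 0, 0, 0.01, 255], [-0.7, 1.5, 0, 0, 0, 0.01, 255], [-0.7, 1.5, 0, 0, 0, 0.01, 255], [-0.7, 1.5, 0, 0, 0, 0.01, 255], [-0.7, 1.5, 0, 0, 0, 0.01, 255]]]}}

```text
time: 22.35
position: [0.5021, 0.1385, 0.0148]
tcp_rot: [180.0, -0.1, 126.3]
ft_force: [-4.0, 7.4, 1.1]
gripper_width: -0.0001
grasp_force: 3.7
```

>>> {"fn": "jog_arm", "kwargs": {"deltas": [[[-0.7, 1.5, 0, 0, 0, 0.01, 255], [-0.7, 1.5, 0, 0, 0, 0.01, 255], [-0.7, 1.5, 0, 0, 0, 0.01, 255], [-0.7, 1.5, 0, 0, 0, 0.01, 255], [-0.7, 1.5, 0, 0, 0, 0.01, 255]]]}}

```text
time: 22.85
position: [0.5104, 0.1401, 0.0148]
tcp_rot: [180.0, -0.1, 123.5]
ft_force: [-3.6, 7.7, 0.5]
gripper_width: -0.0003
grasp_force: 3.9
```

>>> {"fn": "jog_arm", "kwargs": {"deltas": [[[-0.65, 1.5, 0, 0, 0, 0.01, 255], [-0.65, 1.5, 0, 0, 0, 0.01, 255], [-0.65, 1.5, 0, 0, 0, 0.01, 255], [-0.65, 1.5, 0, 0, 0, 0.01, 255], [-0.65, 1.5, 0, 0, 0, 0.01, 255]]]}}

```text
time: 23.35
position: [0.5188, 0.1414, 0.0149]
tcp_rot: [179.9, -0.1, 120.6]
ft_force: [-2.3, 6.9, 0.5]
gripper_width: 0.0001
grasp_force: 3.5
```

>>> {"fn": "jog_arm", "kwargs": {"deltas": [[[-0.65, 1.5, 0, 0, 0, 0.01, 255], [-0.65, 1.5, 0, 0, 0, 0.01, 255], [-0.65, 1.5, 0, 0, 0, 0.01, 255], [-0.65, 1.5, 0, 0, 0, 0.01, 255], [-0.65, 1.5, 0, 0, 0, 0.01, 255]]]}}

```text
time: 23.85
position: [0.5271, 0.1422, 0.0149]
tcp_rot: [179.9, -0.0, 117.7]
ft_force: [-1.3, 6.7, 0.2]
gripper_width: -0.0003
grasp_force: 3.2
```

>>> {"fn": "jog_arm", "kwargs": {"deltas": [[[-0.65, 1.5, 0, 0, 0, 0.01, 255], [-0.65, 1.5, 0, 0, 0, 0.01, 255], [-0.65, 1.5, 0, 0, 0, 0.01, 255], [-0.65, 1.5, 0, 0, 0, 0.01, 255], [-0.65, 1.5, 0, 0, 0, 0.01, 255]]]}}

```text
time: 24.35
position: [0.5354, 0.1426, 0.0149]
tcp_rot: [179.9, -0.0, 114.9]
ft_force: [-1.6, 5.4, 0.2]
gripper_width: -0.0002
grasp_force: 3.0
```

>>> {"fn": "jog_arm", "kwargs": {"deltas": [[[-0.72, 1.5, 0, 0, 0, 0.01, 255], [-0.72, 1.5, 0, 0, 0, 0.01, 255], [-0.72, 1.5, 0, 0, 0, 0.01, 255], [-0.72, 1.5, 0, 0, 0, 0.01, 255], [-0.72, 1.5, 0, 0, 0, 0.01, 255]]]}}

```text
time: 24.85
position: [0.544, 0.1425, 0.0149]
tcp_rot: [179.9, -0.1, 112.0]
ft_force: [-0.9, 6.9, -0.0]
gripper_width: 0.0002
grasp_force: 3.3
```

>>> {"fn": "jog_arm", "kwargs": {"deltas": [[[-0.6, 1.2, 0, 0, 0, 0.008, 255], [-0.5, 1, 0, 0, 0, 0.007, 255], [-0.5, 1, 0, 0, 0, 0.007, 255], [-0.5, 1, 0, 0, 0, 0.007, 255], [-0.5, 1, 0, 0, 0, 0.007, 255]]]}}

```text
time: 25.35
position: [0.55, 0.1421, 0.015]
tcp_rot: [179.9, -0.1, 109.9]
ft_force: [0.2, 7.6, -1.5]
gripper_width: -0.0001
grasp_force: 3.7
```

>>> {"fn": "jog_arm", "kwargs": {"deltas": [[[-0.35, 0.75, 0, 0, 0, 0.005, 255], [-0.35, 0.75, 0, 0, 0, 0.005, 255], [-0.35, 0.75, 0, 0, 0, 0.005, 255], [-0.35, 0.75, 0, 0, 0, 0.005, 255], [-0.35, 0.75, 0, 0, 0, 0.005, 255]]]}}

```text
time: 25.85
position: [0.5541, 0.1418, 0.0149]
tcp_rot: [179.8, -0.1, 108.5]
ft_force: [0.9, 8.5, -1.3]
gripper_width: -0.0003
grasp_force: 3.7
```

>>> {"fn": "jog_arm", "kwargs": {"deltas": [[[-0.3, 0.85, 0, 0, 0, 0.005, 255], [-0.3, 0.85, 0, 0, 0, 0.005, 255], [-0.3, 0.85, 0, 0, 0, 0.005, 255], [-0.3, 0.85, 0, 0, 0, 0.005, 255], [-0.3, 0.85, 0, 0, 0, 0.005, 255]]]}}

```text
time: 26.35
position: [0.5586, 0.1414, 0.0149]
tcp_rot: [179.9, -0.0, 107.1]
ft_force: [0.5, 6.7, -0.4]
gripper_width: -0.0002
grasp_force: 2.9
```

Run:
```python
from plant import env; import cv2
s=env.observe();print(s["position"],s["tcp_rot"],s["ft_force"],s["wrist_torque"])
i=env.snapshot("top")[:,:,::-1][190:310,250:400]
cv2.imwrite("pics/crop4.png",cv2.resize(i,None,fx=5,fy=5,interpolation=cv2.INTER_CUBIC))
```

```text
[0.55862143 0.14138631 0.01493563] [ 1.79856442e+02 -4.85945830e-02  1.07085021e+02] [ 0.53941702  6.72460278 -0.43877449] [ 1.13105295 -0.0980841  -0.02467606]
```

View pics/crop4.png

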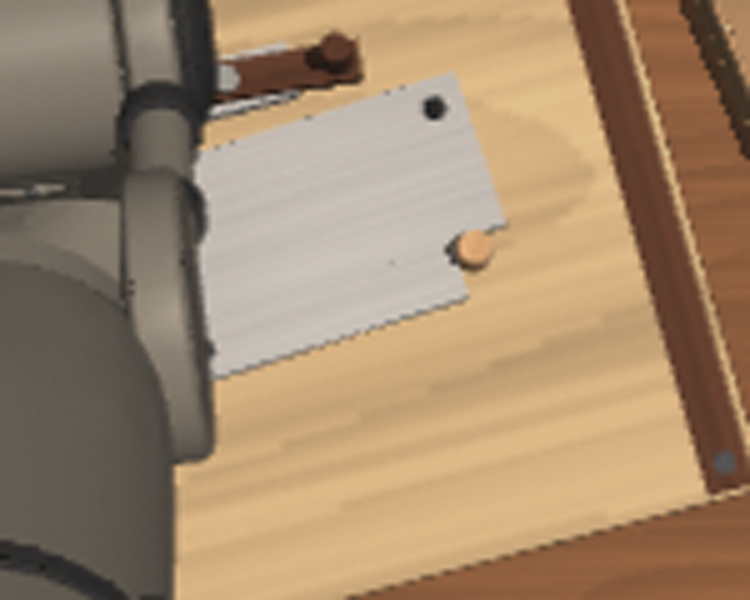

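The plate has turned nearly home: its long edge (204,152)-(455,75) is within about 3° of the fence, with the peg at (473,250) still in the notch. I'll continue slowly.

>>> {"fn": "jog_arm", "kwargs": {"deltas": [[[-0.21, 0.48, 0, 0, 0, 0.003, 255], [-0.21, 0.48, 0, 0, 0, 0.003, 255], [-0.21, 0.48, 0, 0, 0, 0.003, 255], [-0.21, 0.48, 0, 0, 0, 0.003, 255], [-0.21, 0.48, 0, 0, 0, 0.003, 255]]]}}

```text
time: 26.9
position: [0.5612, 0.1411, 0.0149]
tcp_rot: [179.9, -0.0, 106.2]
ft_force: [-0.4, 6.4, -0.4]
gripper_width: 0.0003
grasp_force: 3.0
```

>>> {"fn": "jog_arm", "kwargs": {"deltas": [[[-0.2, 0.48, 0, 0, 0, 0.003, 255], [-0.2, 0.48, 0, 0, 0, 0.003, 255], [-0.2, 0.48, 0, 0, 0, 0.003, 255], [-0.2, 0.48, 0, 0, 0, 0.003, 255], [-0.2, 0.48, 0, 0, 0, 0.003, 255]]]}}

```text
time: 27.4
position: [0.5638, 0.1407, 0.0149]
tcp_rot: [179.9, -0.0, 105.4]
ft_force: [0.8, 6.5, -1.1]
gripper_width: 0.0
grasp_force: 2.8
```

>>> {"fn": "jog_arm", "kwargs": {"deltas": [[[-0.2, 0.46, 0, 0, 0, 0.003, 255], [-0.2, 0.46, 0, 0, 0, 0.003, 255], [-0.2, 0.46, 0, 0, 0, 0.003, 255], [-0.2, 0.46, 0, 0, 0, 0.003, 255], [-0.2, 0.46, 0, 0, 0, 0.003, 255]]]}}

```text
time: 27.9
position: [0.5661, 0.1404, 0.0149]
tcp_rot: [179.9, -0.1, 104.5]
ft_force: [-0.3, 6.3, -0.2]
gripper_width: 0.0001
grasp_force: 3.2
```

>>> {"fn": "jog_arm", "kwargs": {"deltas": [[[-0.2, 0.46, 0, 0, 0, 0.003, 255], [-0.2, 0.46, 0, 0, 0, 0.003, 255], [-0.2, 0.46, 0, 0, 0, 0.003, 255], [-0.2, 0.46, 0, 0, 0, 0.003, 255], [-0.2, 0.46, 0, 0, 0, 0.003, 255]]]}}

```text
time: 28.4
position: [0.5666, 0.1404, 0.0148]
tcp_rot: [-179.9, -0.1, 103.6]
ft_force: [-6.5, 8.3, 3.9]
gripper_width: 0.0002
grasp_force: 4.9
```

The force on the tool jumped to 10.5 N in-plane and the motion stalled, so the edge is on the stop. I'll hold.

>>> {"fn": "jog_arm", "kwargs": {"deltas": [[[0, 0, 0, 0, 0, 0, 255], [0, 0, 0, 0, 0, 0, 255], [0, 0, 0, 0, 0, 0, 255], [0, 0, 0, 0, 0, 0, 255], [0, 0, 0, 0, 0, 0, 255]]]}}

```text
time: 28.9
position: [0.5666, 0.1404, 0.0148]
tcp_rot: [-179.9, -0.1, 103.7]
ft_force: [-5.1, 7.5, 3.4]
gripper_width: 0.0002
grasp_force: 4.6
```

>>> {"fn": "jog_arm", "kwargs": {"deltas": [[[-0.2, 0, 0, 0, 0, 0, 255], [0, 0, 0, 0, 0, 0, 255], [0, 0, 0, 0, 0, 0, 255], [0, 0, 0, 0, 0, 0, 255], [0, 0, 0, 0, 0, 0, 255]]]}}

```text
time: 29.4
position: [0.5666, 0.1403, 0.0148]
tcp_rot: [-179.9, -0.1, 103.7]
ft_force: [-5.9, 8.1, 4.5]
gripper_width: -0.0002
grasp_force: 4.9
```

>>> {"fn": "jog_arm", "kwargs": {"deltas": [[[0, 0, 0, 0, 0, 0, 255], [0, 0, 0, 0, 0, 0, 255], [0, 0, 0, 0, 0, 0, 255], [0, 0, 0, 0, 0, 0, 255], [0, 0, 0, 0, 0, 0, 255]]]}}

```text
time: 29.9
position: [0.5666, 0.1404, 0.0148]
tcp_rot: [-179.9, -0.1, 103.7]
ft_force: [-5.3, 8.0, 3.5]
gripper_width: -0.0002
grasp_force: 4.9
```

>>> {"fn": "jog_arm", "kwargs": {"deltas": [[[0, 0, 0, 0, 0, 0, 255], [0, 0, 0, 0, 0, 0, 255], [0, 0, 0, 0, 0, 0, 255], [0, 0, 0, 0, 0, 0, 255], [0, 0, 0, 0, 0, 0, 255]]]}}

```text
time: 30.4
position: [0.5666, 0.1403, 0.0148]
tcp_rot: [-179.9, -0.1, 103.7]
ft_force: [-6.8, 8.5, 3.9]
gripper_width: -0.0
grasp_force: 4.9
```

>>> {"fn": "jog_arm", "kwargs": {"deltas": [[[0, 0, 0, 0, 0, 0, 255], [0, 0, 0, 0, 0, 0, 255], [0, 0, 0, 0, 0, 0, 255], [0, 0, 0, 0, 0, 0, 255], [0, 0, 0, 0, 0, 0, 255]]]}}

```text
time: 30.9
position: [0.5666, 0.1403, 0.0148]
tcp_rot: [-179.9, -0.1, 103.7]
ft_force: [-6.0, 7.2, 4.4]
gripper_width: 0.0
grasp_force: 4.9
```

>>> {"fn": "jog_arm", "kwargs": {"deltas": [[[0, 0, 0, 0, 0, 0, 255], [0, 0, 0, 0, 0, 0, 255], [0, 0, 0, 0, 0, 0, 255], [0, 0, 0, 0, 0, 0, 255], [0, 0, 0, 0, 0, 0, 255]]]}}

```text
time: 31.4
position: [0.5666, 0.1403, 0.0148]
tcp_rot: [-179.9, -0.1, 103.7]
ft_force: [-6.5, 8.3, 4.0]
gripper_width: 0.0
grasp_force: 4.9
```

>>> {"fn": "jog_arm", "kwargs": {"deltas": [[[0, 0, 0, 0, 0, 0, 255], [0, 0, 0, 0, 0, 0, 255], [0, 0, 0, 0, 0, 0, 255], [0, 0, 0, 0, 0, 0, 255], [0, 0, 0, 0, 0, 0, 255]]]}}

```text
time: 31.9
position: [0.5666, 0.1403, 0.0148]
tcp_rot: [-179.9, -0.1, 103.7]
ft_force: [-5.7, 8.6, 4.1]
gripper_width: 0.0003
grasp_force: 4.9
```

Held at about 10 N for 3 s. I'll withdraw and go to the button knob.

>>> {"fn": "jog_arm", "kwargs": {"deltas": [[[0.7, 0, 0, 0, 0, 0, 255], [1, 0, 0, 0, 0, 0, 255], [3, 0, 0, 0, 0, 0, 255], [6, 0, 0, 0, 0, 0, 255], [0, 0, -20, 0, 0, 0.07, 255]]]}}

```text
time: 32.4
position: [0.5637, 0.1494, 0.0329]
tcp_rot: [-179.7, -0.0, 99.6]
ft_force: [0.5, -0.7, 1.7]
gripper_width: 0.0001
grasp_force: 0.0
```

>>> {"fn": "jog_arm", "kwargs": {"deltas": [[[0, 0, -30, 0, 0, 0.07, 255], [0, 0, -35, 0, 0, 0, 255], [-20, 20, 0, 0, 0, 0, 255], [-25, 25, 0, 0, 0, 0, 255], [-25, 19, 0, 0, 0, 0, 255]]]}}

```text
time: 32.9
position: [0.6376, 0.0853, 0.1007]
tcp_rot: [179.9, 0.0, 95.7]
ft_force: [-0.3, -0.2, -0.6]
gripper_width: -0.0001
grasp_force: 0.0
```

>>> {"fn": "jog_arm", "kwargs": {"deltas": [[[-25, 0, 0, 0, 0, 0, 255], [-20, 0, 0, 0, 0, 0, 255], [-7, 0, 0, 0, 0, 0, 255], [0, 0, 0, 0, 0, 0, 255], [0, 0, 0, 0, 0, 0, 255]]]}}

```text
time: 33.4
position: [0.641, 0.0349, 0.0999]
tcp_rot: [180.0, -0.0, 95.7]
ft_force: [0.1, -0.5, 0.1]
gripper_width: 0.0002
grasp_force: 0.0
```

Run:
```python
from h import *; from plant import env; import cv2
s=env.observe();print(s["position"],s["tcp_rot"],s["ft_force"],s["time"])
t=s["position"][:2];y=np.radians(s["tcp_rot"][2]);print(((np.array([.6402,.0356])-t)@R(y))*[1000,-1000])
a=env.snapshot("top")[:,:,::-1][180:300,250:400]; b=env.snapshot("side")[:,:,::-1][200:320,250:400]
cv2.imwrite("pics/crop5.png",cv2.resize(np.hstack([a,b]),None,fx=2.66,fy=2.66,interpolation=cv2.INTER_CUBIC))
```

```text
[0.64095412 0.03486683 0.09993382] [ 1.79991138e+02 -2.03478653e-02  9.56857484e+01] [ 0.06465945 -0.5190636   0.11212969] 33.4
[ 0.80427786 -0.67777396]
```

View pics/crop5.png

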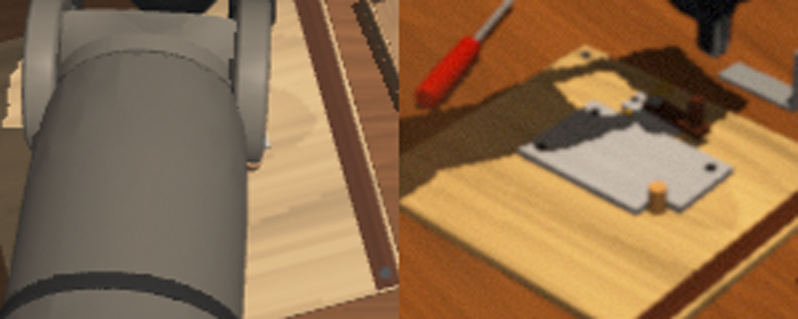

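In the side half, the plate lies home with the peg (655,195) in its notch and the knob (697,110) clear of the raised gripper. I'll descend behind the knob and feel for it.

>>> {"fn": "jog_arm", "kwargs": {"deltas": [[[0, 0, 15, 0, 0, 0, 255], [0, 0, 20, 0, 0, 0, 255], [0, 0, 15, 0, 0, 0, 255], [0, 0, 9, 0, 0, 0, 255], [0, 0, 4, 0, 0, 0, 255]]]}}

```text
time: 34.0
position: [0.6489, 0.0361, 0.0484]
tcp_rot: [178.8, 0.0, 95.7]
ft_force: [-5.5, 7.9, 69.7]
gripper_width: 0.0001
grasp_force: 34.5
```

>>> {"fn": "jog_arm", "kwargs": {"deltas": [[[0, 0, 1, 0, 0, 0, 255], [0, -1, 0, 0, 0, 0, 255], [0, -1, 0, 0, 0, 0, 255], [0, -1, 0, 0, 0, 0, 255], [0, -1, 0, 0, 0, 0, 255]]]}}

```text
time: 34.5
position: [0.6466, 0.0356, 0.0492]
tcp_rot: [178.5, 0.1, 95.7]
ft_force: [-0.8, 5.7, 59.3]
gripper_width: 0.0001
grasp_force: 29.3
```

>>> {"fn": "jog_arm", "kwargs": {"deltas": [[[0, -0.7, 0, 0, 0, 0, 255], [0, -0.7, 0, 0, 0, 0, 255], [0, -0.7, 0, 0, 0, 0, 255], [0, -0.7, 0, 0, 0, 0, 255], [0, 0, 0, 0, 0, 0, 255]]]}}

```text
time: 35.0
position: [0.6442, 0.0348, 0.0493]
tcp_rot: [178.4, 0.2, 95.7]
ft_force: [-0.1, 5.0, 57.7]
gripper_width: 0.0
grasp_force: 29.2
```

>>> {"fn": "jog_arm", "kwargs": {"deltas": [[[0, 0, -6, 0, 0, 0, 255], [0, 0, -8, 0, 0, 0, 255], [0, 0, -10, 0, 0, 0, 255], [0, 0, -15, 0, 0, 0, 255], [0, 0, -11, 0, 0, 0, 255]]]}}

```text
time: 35.5
position: [0.6339, 0.0337, 0.086]
tcp_rot: [-179.9, -0.0, 95.7]
ft_force: [0.0, -0.4, -0.0]
gripper_width: -0.0004
grasp_force: 0.0
```

>>> {"fn": "jog_arm", "kwargs": {"deltas": [[[20, 0, 0, 0, 0, 0, 255], [40, 0, -10, 0, 0, 0, 255], [50, 0, -20, 0, 0, 0, 255], [50, 0, -20, 0, 0, 0, 255], [40, 0, 0, 0, 0, 0, 255]]]}}

```text
time: 36.0
position: [0.6158, 0.2279, 0.1357]
tcp_rot: [179.8, -0.0, 95.7]
ft_force: [1.3, 0.0, 0.5]
gripper_width: -0.0002
grasp_force: 0.0
```

Run:
```python
from h import *; from plant import env; import cv2
s=env.observe();print(s["position"],s["tcp_rot"],s["ft_force"],s["time"])
i=env.snapshot("top");np.save("t6.npy",i);j=env.snapshot("side");np.save("s6.npy",j)
i0=cv2.imread("pics/top0.png")[:,:,::-1]
c=env.get_calibration("top")
print("knob px by nominal",proj(c,[[.6208,.0337,.059]]))
# dark brown (button) mask in window
for n,im in(("t0",i0),("now",i)):
    w=im[185:235,270:345].astype(int);m=((w[...,0]<110)&(w[...,0]>w[...,2]+25))
    ys,xs=np.nonzero(m);print(n,len(xs));print("\n".join("".join("#" if v else "." for v in r) for r in m[3:40]))
```

```text
[0.61578297 0.22788167 0.13570545] [ 1.79774970e+02 -4.76840675e-02  9.57038563e+01] [1.27837415 0.03401439 0.5308218 ] 36.0
knob px by nominal [[316.8535149 199.2979368]]
t0 203
...........................................................................
...........................................................................
...........................................................................
...........................................................................
...........................................................................
...........................................................................
...........................................................................
..........###..##..........................................................
..........##...............................................................
............#................................####..........................
............#...............................#######........................
............#.............................#########........................
.........
[... 4010 characters left out ...]
................
...........................................................................
.................#.........................................................
...........................................................................
...........................................................................
...........................................................................
...........................................................................
...........................................................................
...........................................................................
...........................................................................
```

The button was nudged slightly clockwise. The finger backs are wider above the tip than I assumed, so I'll come down again farther behind the knob, at half the speed and checking force.

>>> {"fn": "jog_arm", "kwargs": {"deltas": [[[-30, 3, 0, 0, 0, 0, 255], [-45, 5, 0, 0, 0, 0, 255], [-45, 5, 0, 0, 0, 0, 255], [-45, 0, 0, 0, 0, 0, 255], [-28, 0, 0, 0, 0, 0, 255]]]}}

```text
time: 36.6
position: [0.6468, 0.0305, 0.1322]
tcp_rot: [-179.9, 0.0, 95.5]
ft_force: [0.2, 0.5, 0.0]
gripper_width: -0.0002
grasp_force: 0.0
```

>>> {"fn": "jog_arm", "kwargs": {"deltas": [[[0, 0, 20, 0, 0, 0, 255], [0, 0, 25, 0, 0, 0, 255], [0, 0, 15, 0, 0, 0, 255], [0, 0, 10, 0, 0, 0, 255], [0, 0, 2, 0, 0, 0, 255]]]}}

```text
time: 37.1
position: [0.6462, 0.0341, 0.0593]
tcp_rot: [-179.8, -0.0, 95.7]
ft_force: [-0.1, 1.5, -0.1]
gripper_width: 0.0
grasp_force: 0.0
```

>>> {"fn": "jog_arm", "kwargs": {"deltas": [[[0, 0, 2, 0, 0, 0, 255], [0, 0, 1, 0, 0, 0, 255], [0, 0, 1, 0, 0, 0, 255], [0, 0, 0, 0, 0, 0, 255], [0, 0, 0, 0, 0, 0, 255]]]}}

```text
time: 37.6
position: [0.6474, 0.0346, 0.0574]
tcp_rot: [180.0, 0.0, 95.7]
ft_force: [0.2, 0.5, 0.6]
gripper_width: 0.0002
grasp_force: 0.0
```

>>> {"fn": "jog_arm", "kwargs": {"deltas": [[[0, 0, 1.5, 0, 0, 0, 255], [0, 0, 1.5, 0, 0, 0, 255], [0, 0, 1.5, 0, 0, 0, 255], [0, 0, 1.5, 0, 0, 0, 255], [0, 0, 0, 0, 0, 0, 255]]]}}

```text
time: 38.1
position: [0.647, 0.0345, 0.0507]
tcp_rot: [-180.0, -0.0, 95.7]
ft_force: [-0.4, 0.0, -0.5]
gripper_width: -0.0002
grasp_force: 0.0
```

>>> {"fn": "jog_arm", "kwargs": {"deltas": [[[0, 0, 1, 0, 0, 0, 255], [0, 0, 1, 0, 0, 0, 255], [0, 0, 1, 0, 0, 0, 255], [0, 0, 1, 0, 0, 0, 255], [0, 0, 0, 0, 0, 0, 255]]]}}

```text
time: 38.6
position: [0.6471, 0.0345, 0.0469]
tcp_rot: [-180.0, -0.0, 95.7]
ft_force: [-0.4, 0.6, 0.5]
gripper_width: -0.0002
grasp_force: 0.0
```

>>> {"fn": "jog_arm", "kwargs": {"deltas": [[[0, 0, 1.5, 0, 0, 0, 255], [0, 0, 1.5, 0, 0, 0, 255], [0, 0, 1.5, 0, 0, 0, 255], [0, -1, 1, 0, 0, 0, 255], [0, -1, 0, 0, 0, 0, 255]]]}}

```text
time: 39.1
position: [0.645, 0.0343, 0.0413]
tcp_rot: [-180.0, -0.0, 95.7]
ft_force: [0.8, 0.2, -0.6]
gripper_width: -0.0
grasp_force: 0.0
```

>>> {"fn": "jog_arm", "kwargs": {"deltas": [[[0, -1, 0, 0, 0, 0, 255], [0, -1, 0, 0, 0, 0, 255], [0, -1, 0, 0, 0, 0, 255], [0, -1, 0, 0, 0, 0, 255], [0, -1, 0, 0, 0, 0, 255]]]}}

```text
time: 39.6
position: [0.6406, 0.0338, 0.0417]
tcp_rot: [179.9, 0.0, 95.7]
ft_force: [2.2, 0.4, -0.4]
gripper_width: 0.0004
grasp_force: 0.9
```

>>> {"fn": "jog_arm", "kwargs": {"deltas": [[[0, -1, 0, 0, 0, 0, 255], [0, -1, 0, 0, 0, 0, 255], [0, -1, 0, 0, 0, 0, 255], [0, -1, 0, 0, 0, 0, 255], [0, -1, 0, 0, 0, 0, 255]]]}}

```text
time: 40.1
position: [0.6353, 0.0333, 0.0417]
tcp_rot: [180.0, 0.0, 95.7]
ft_force: [2.4, -0.8, 0.6]
gripper_width: -0.0003
grasp_force: 0.9
```

>>> {"fn": "jog_arm", "kwargs": {"deltas": [[[-0.65, -2.6, 0, 0, 0, 0.05, 255], [-0.65, -2.6, 0, 0, 0, 0.05, 255], [-0.65, -2.6, 0, 0, 0, 0.05, 255], [-0.65, -2.6, 0, 0, 0, 0.05, 255], [-0.65, -2.6, 0, 0, 0, 0.05, 255]]]}}

```text
time: 40.6
position: [0.6222, 0.0302, 0.0416]
tcp_rot: [180.0, -0.0, 81.2]
ft_force: [1.0, 0.9, -0.9]
gripper_width: -0.0001
grasp_force: 0.9
```

>>> {"fn": "jog_arm", "kwargs": {"deltas": [[[-0.65, -2.6, 0, 0, 0, 0.05, 255], [-0.65, -2.6, 0, 0, 0, 0.05, 255], [-0.65, -2.6, 0, 0, 0, 0.05, 255], [-0.65, -2.6, 0, 0, 0, 0.05, 255], [-0.65, -2.6, 0, 0, 0, 0.05, 255]]]}}

```text
time: 41.1
position: [0.6089, 0.0305, 0.0416]
tcp_rot: [180.0, -0.0, 66.9]
ft_force: [1.8, 0.4, 0.2]
gripper_width: -0.0001
grasp_force: 0.9
```

>>> {"fn": "jog_arm", "kwargs": {"deltas": [[[-0.65, -2.6, 0, 0, 0, 0.05, 255], [-0.65, -2.6, 0, 0, 0, 0.05, 255], [-0.65, -2.6, 0, 0, 0, 0.05, 255], [-0.65, -2.6, 0, 0, 0, 0.05, 255], [-0.65, -2.6, 0, 0, 0, 0.05, 255]]]}}

```text
time: 41.6
position: [0.596, 0.0338, 0.0416]
tcp_rot: [180.0, -0.0, 52.6]
ft_force: [1.6, -0.7, -0.6]
gripper_width: -0.0
grasp_force: 0.9
```

Run:
```python
from h import *; from plant import env
s=env.observe();y=np.radians(s["tcp_rot"][2]);t=s["position"][:2]
tx=np.array([np.cos(y),np.sin(y)]);ty=np.array([np.sin(y),-np.cos(y)]);pv=np.array([.6158,.0834])
print("tcp rel pivot in tool",(t-pv)@tx*1e3,(t-pv)@ty*1e3,"force tool",s["ft_force"][:2]@tx,s["ft_force"][:2]@ty)
k=t-.0215*ty-pv;print("button angle est",-np.pi/2+.2405-np.arctan2(k[1],k[0]),np.hypot(*k),s["tcp_rot"],s["joint_positions"].round(0))
```

```text
tcp rel pivot in tool -51.43546115681563 14.431932509034404 force tool 0.40858663965454967 1.7192323951443558
button angle est 1.0302678916987533 0.05191882358520015 [ 1.79992563e+02 -3.30234423e-02  5.25739992e+01] [-4. 39. 88.  0. 53. 33.]
```

Working well: the button is at about 1.03 rad. I'll continue to the end stop.

>>> {"fn": "jog_arm", "kwargs": {"deltas": [[[-0.65, -2.6, 0, 0, 0, 0.05, 255], [-0.65, -2.6, 0, 0, 0, 0.05, 255], [-0.65, -2.6, 0, 0, 0, 0.05, 255], [-0.65, -2.6, 0, 0, 0, 0.05, 255], [-0.65, -2.6, 0, 0, 0, 0.05, 255]]]}}

```text
time: 42.1
position: [0.5843, 0.0402, 0.0416]
tcp_rot: [180.0, -0.0, 38.3]
ft_force: [2.4, -0.7, -0.1]
gripper_width: 0.0001
grasp_force: 0.9
```

>>> {"fn": "jog_arm", "kwargs": {"deltas": [[[-0.65, -2.6, 0, 0, 0, 0.05, 255], [-0.65, -2.6, 0, 0, 0, 0.05, 255], [-0.4, -1.5, 0, 0, 0, 0.03, 255], [-0.4, -1.5, 0, 0, 0, 0.03, 255], [-0.2, -1, 0, 0, 0, 0.02, 255]]]}}

```text
time: 42.6
position: [0.5771, 0.0464, 0.0416]
tcp_rot: [-180.0, -0.0, 28.0]
ft_force: [1.6, -0.5, 0.5]
gripper_width: -0.0002
grasp_force: 0.8
```

>>> {"fn": "jog_arm", "kwargs": {"deltas": [[[-0.2, -1, 0, 0, 0, 0.02, 255], [-0.2, -1, 0, 0, 0, 0.02, 255], [-0.2, -1, 0, 0, 0, 0.02, 255], [0, -0.5, 0, 0, 0, 0.01, 255], [0, 0, 0, 0, 0, 0, 255]]]}}

```text
time: 43.1
position: [0.5748, 0.0492, 0.0415]
tcp_rot: [-180.0, 0.0, 24.0]
ft_force: [-1.4, -0.7, 0.4]
gripper_width: 0.0002
grasp_force: 0.6
```

>>> {"fn": "jog_arm", "kwargs": {"deltas": [[[0, -0.7, 0, 0, 0, 0.01, 255], [0, -0.7, 0, 0, 0, 0.01, 255], [0, -0.7, 0, 0, 0, 0.01, 255], [0, -0.4, 0, 0, 0, 0, 255], [0, 0, 0, 0, 0, 0, 255]]]}}

```text
time: 43.6
position: [0.574, 0.0516, 0.0415]
tcp_rot: [-180.0, 0.0, 22.3]
ft_force: [0.0, -2.7, -0.3]
gripper_width: -0.0001
grasp_force: 0.6
```

>>> {"fn": "jog_arm", "kwargs": {"deltas": [[[0, -0.4, 0, 0, 0, 0, 255], [0, -0.4, 0, 0, 0, 0, 255], [0, -0.4, 0, 0, 0, 0, 255], [0, 0, 0, 0, 0, 0, 255], [0, 0, 0, 0, 0, 0, 255]]]}}

```text
time: 44.1
position: [0.5737, 0.0525, 0.0415]
tcp_rot: [180.0, -0.0, 22.3]
ft_force: [-0.8, -2.7, -0.8]
gripper_width: 0.0001
grasp_force: 1.2
```

>>> {"fn": "jog_arm", "kwargs": {"deltas": [[[0, -0.4, 0, 0, 0, 0, 255], [0, -0.4, 0, 0, 0, 0, 255], [0, -0.4, 0, 0, 0, 0, 255], [0, 0, 0, 0, 0, 0, 255], [0, 0, 0, 0, 0, 0, 255]]]}}

```text
time: 44.6
position: [0.5736, 0.0528, 0.0416]
tcp_rot: [179.9, -0.0, 22.3]
ft_force: [2.3, -7.2, -1.6]
gripper_width: -0.0003
grasp_force: 3.2
```

>>> {"fn": "jog_arm", "kwargs": {"deltas": [[[0, -0.3, 0, 0, 0, 0, 255], [0, -0.3, 0, 0, 0, 0, 255], [0, -0.3, 0, 0, 0, 0, 255], [0, 0, 0, 0, 0, 0, 255], [0, 0, 0, 0, 0, 0, 255]]]}}

```text
time: 45.1
position: [0.5735, 0.053, 0.0416]
tcp_rot: [179.9, -0.0, 22.3]
ft_force: [0.8, -9.4, -2.4]
gripper_width: -0.0004
grasp_force: 4.6
```

The button is on its end stop: 9 N with no further travel. I'll withdraw and verify.

>>> {"fn": "jog_arm", "kwargs": {"deltas": [[[0, 1, 0, 0, 0, 0, 255], [0, 4, 0, 0, 0, 0, 255], [0, 6, 0, 0, 0, 0, 255], [0, 5, -10, 0, 0, 0, 255], [0, 0, -30, 0, 0, 0, 255]]]}}

```text
time: 45.6
position: [0.5776, 0.0393, 0.0801]
tcp_rot: [-179.9, 0.3, 22.3]
ft_force: [0.0, 0.0, 0.7]
gripper_width: -0.0
grasp_force: 0.0
```

>>> {"fn": "jog_arm", "kwargs": {"deltas": [[[0, 0, -30, 0, 0, 0, 255], [0, 0, -40, 0, 0, 0, 255], [-20, 20, -20, 0, 0, 0, 255], [-30, 40, 0, 0, 0, 0, 255], [-30, 40, 0, 0, 0, 0, 255]]]}}

```text
time: 46.1
position: [0.5432, -0.084, 0.1736]
tcp_rot: [179.9, -0.2, 22.5]
ft_force: [1.6, -0.2, -0.3]
gripper_width: -0.0001
grasp_force: 0.0
```

>>> {"fn": "jog_arm", "kwargs": {"deltas": [[[-20, 45, 0, 0, 0, 0, 255], [-20, 45, 0, 0, 0, 0, 255], [-20, 45, 0, 0, 0, 0, 255], [0, 20, 0, 0, 0, 0, 255], [0, 0, 0, 0, 0, 0, 255]]]}}

```text
time: 46.6
position: [0.5466, -0.2527, 0.1721]
tcp_rot: [179.9, -0.1, 22.1]
ft_force: [0.4, 0.4, -0.3]
gripper_width: 0.0
grasp_force: 0.0
```

Run:
```python
from h import *; from plant import env; import cv2
s=env.observe();print(s["position"],s["ft_force"],s["time"])
c=env.get_calibration("top");i=env.snapshot("top").astype(int)
m=((i.max(2)-i.min(2)<28)&(i.mean(2)>120)).astype(np.uint8)
n,l,st,ce=cv2.connectedComponentsWithStats(m[185:325,230:405])
for k in np.argsort(-st[1:,4])[:3]+1: print(st[k])
peg=np.array([.537,-.0255])
best=max(((np.mean([m[int(round(y)),int(round(x))] for x,y in proj(c,place([*(peg+d),a],g,.02))]),tuple(d),a) for g in[np.array([[x,y] for x in np.linspace(-.016,.08,20) for y in np.linspace(-.016,.14,30) if x>.01 or y>.01])] for d in np.array([[u,v] for u in np.linspace(-.006,.006,7) for v in np.linspace(-.006,.006,7)]) for a in np.linspace(.15,.35,11)))
print(best)
w=i[195:285,265:360];d=((w[...,0]<110)&(w[...,0]>w[...,2]+25))
print("\n".join("".join("#" if e else("o" if f else ".") for e,f in zip(r,q)) for r,q in zip(d,m[195:285,265:360])))
```

```text
[ 0.54655667 -0.25267983  0.17207203] [ 0.40025957  0.41328898 -0.3407485 ] 46.6
[  44   20   77   60 2765]
[ 47 121  44  19 428]
[51 18 11 13 83]
(np.float64(0.9192982456140351), (np.float64(-0.002), np.float64(0.0)), np.float64(0.24999999999999997))
.................#..#..........................................................................
...............##..............................................................................
...............................................................................................
.................#.............................................................................
.................#.....................ooo.....................................................
.................#.................ooooooo.....................................................
..................................ooooooooo....................................................
..................#........o...#..ooooooooo....................................................
..................#....ooo##.oo.#.ooooo.........................................
[... 7091 characters left out ...]
############################
............................................................###################################
............................................................###################################
...........................................................####################################
..........................................................#####################################
.........................................................######################################
.......................................................########################################
......................................................#########################################
```

The plate is home: it fits at 0.25 rad against the jig's 0.24, with the peg in its notch. The button lies square across it and the arm is clear.

```bash
python3 -c "
from plant import env
print(env.hand_in())"
```

```text
the job is handed in; nothing more can be done
None
```

I handed the job in at about 47 s: the plate is seated on the peg, was pressed on the stop at about 10 N for 3 s, and the turn-button is across on its end stop; one flaw was a misjudged descent beside the knob, where the fingers pressed straight down on it with about 70 N (nudging the button slightly), which the 40 N rule might count against it.

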